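# Clamp the carved printing block

## Task

The carved printing block lies loose in its jig between four push-down clamps. With closed fingers, press the clamps with coloured caps fully down onto the block's edge, one after another: first the red, then the yellow, then the blue; leave the black one up. Pick nothing up, and leave the block, the tools lying on it and everything else on the bench where they are.

Things in the scene. Friction and masses are not known exactly. Their poses are not given: they have to be found in the camera images.
- jig: Fixed plywood carving jig, plate 200 (x) x 320 (y) x 15 mm, with a low wooden fence (27 mm above the bench) along the middle of each x side. Origin: centre of the underside, on the bench. The four clamps stand at (+-55, +-120) mm in its frame; which colour stands at which corner varies.
- block: Loose dark wooden printing block with a pale carved flower, 150 (x) x 216 (y) x 32 mm, 0.7 kg, lying on the jig's plate, its top 47 mm above the bench. Origin: centre of its underside. A gouge and a stone seal lie on it. Must stay put and not be lifted.
- red_top (a point): Centre of the top face of the red clamp's cap (vertical cylinder, 32 mm diameter, 24 mm tall, flat top; height of this point above the bench: 97 mm fully up, 77 mm fully down). Below the cap is a bare metal flange, 48 mm diameter and 6 mm thick, that comes down on the block's edge; below that a 20 mm diameter steel sleeve fixed to the jig.
- red_clamp (a joint): Travel of the red clamp, m: 0 = up, 0.020 = fully down, flange on the block. Starts between 0 and 0.005. Slides straight down under about 3 N and stays wherever it is left (friction, no spring).
- yellow_top (a point): Centre of the top face of the yellow clamp's cap (vertical cylinder, 32 mm diameter, 24 mm tall, flat top; height of this point above the bench: 97 mm fully up, 77 mm fully down). Below the cap is a bare metal flange, 48 mm diameter and 6 mm thick, that comes down on the block's edge; below that a 20 mm diameter steel sleeve fixed to the jig.
- yellow_clamp (a joint): Travel of the yellow clamp, m: 0 = up, 0.020 = fully down, flange on the block. Starts between 0 and 0.005. Slides straight down under about 3 N and stays wherever it is left (friction, no spring).
- blue_top (a point): Centre of the top face of the blue clamp's cap (vertical cylinder, 32 mm diameter, 24 mm tall, flat top; height of this point above the bench: 97 mm fully up, 77 mm fully down). Below the cap is a bare metal flange, 48 mm diameter and 6 mm thick, that comes down on the block's edge; below that a 20 mm diameter steel sleeve fixed to the jig.
- blue_clamp (a joint): Travel of the blue clamp, m: 0 = up, 0.020 = fully down, flange on the block. Starts between 0 and 0.005. Slides straight down under about 3 N and stays wherever it is left (friction, no spring).
- black_top (a point): Centre of the top face of the black clamp's cap (vertical cylinder, 32 mm diameter, 24 mm tall, flat top; height of this point above the bench: 97 mm fully up, 77 mm fully down). Below the cap is a bare metal flange, 48 mm diameter and 6 mm thick, that comes down on the block's edge; below that a 20 mm diameter steel sleeve fixed to the jig.
- black_clamp (a joint): Travel of the black clamp, m: 0 = up, 0.020 = fully down, flange on the block. Starts between 0 and 0.005. Slides straight down under about 3 N and stays wherever it is left (friction, no spring). This one is to be left up.
- gouge: Loose carving gouge, 157 mm long, 16 mm high, wooden handle and steel blade, lying on the block. Origin: on its underside, 78 mm from the handle's end; blade towards +x.
- seal: Loose stone seal, 26 x 26 x 44 mm, standing on the block. Origin: centre of its underside.
- mallet: Loose wooden mallet lying on the bench, head 55 x 110 x 60 mm centred 110 mm along +x from its origin, handle 200 mm long lying towards -x. Origin: at bench height.
- brush: Loose flat brush lying on the bench, about 190 mm long, bristles towards +x. Origin: at bench height near its middle.
- yellow_box: Loose small yellow box, 55 x 85 x 32 mm, on the bench. Origin: centre of its underside.
- ink_dish: Loose white ceramic dish, 90 mm across and 30 mm high, on the bench. Origin: centre of its underside.
- cup: Loose blue ceramic cup, 74 mm across and 85 mm high, on the bench. Origin: centre of its underside.

How it is judged:
On the way, in this order (a step that is already met when the one before it is completed fails the run):
1. the red clamp is pressed fully down (value of joint red_clamp above 0.0165 m), for 0.2 s.
2. the yellow clamp is pressed fully down (value of joint yellow_clamp above 0.0165 m), for 0.2 s.
3. the blue clamp is pressed fully down (value of joint blue_clamp above 0.0165 m), for 0.2 s.
At the end, for the whole second after the job is handed in: The red, yellow and blue clamps are down (travel over 16.5 of 20 mm), the black one is still up (travel under 10 mm), and the block lies at rest within 10 mm of where it was (value of joint each of red_clamp, yellow_clamp, blue_clamp above 0.0165 m and value of joint black_clamp below 0.01 m and distance of block from where it was at the start of the episode below 0.01 m and linear speed of block below 0.02 m/s); the robot touches nothing.
It fails at once if the yellow clamp is pushed down (over 10 mm) before the red one is fully down (value of joint yellow_clamp above 0.01 m and value of joint red_clamp below 0.0165 m).
It fails at once if the blue clamp is pushed down (over 10 mm) before the yellow one is fully down (value of joint blue_clamp above 0.01 m and value of joint yellow_clamp below 0.0165 m).
It fails at once if the black clamp is pushed down (over 10 mm) (value of joint black_clamp above 0.01 m).
It fails at once if the block is lifted or shifted by over 12 mm (distance of block from where it was at the start of the episode above 0.012 m).
It fails at once if a tool or another bystander is lifted or shifted by over 25 mm, or the seal or the cup tipped over (distance of any of gouge, seal, mallet, brush, yellow_box, ink_dish, cup from where it was at the start of the episode above 0.025 m or angle between any of seal, cup's own z axis and vertical above 0.5 rad).
It also fails if it takes over 45 s, if anything falls off the work surface, if the arm or the gripper's body presses on something with over 40 N, if the wrist force passes 120 N, or if a joint passes its speed limit or range.

## Robot

A 6-joint arm with a two-finger parallel gripper is mounted at the origin on the work surface. World frame = base frame: x ahead of the robot, y to its left, z up, the work surface at z = 0. Lengths are in m, angles in rad, forces in N, time in s.
With the tool pointing down it reaches from about 0.275 to 0.775 m from the base axis. Payload 14.6 kg.
Tool frame: the origin (TCP) lies on the centre line of the jaws, within the pads' length; the fingertips stand 22 mm ahead of it and the grasp point (between the pads) lies 3 mm ahead of it; z points along the fingers, y is the line along which they close (so a half turn about z gives the same grasp; the last joint's range is limited). The gripper opens to 85 mm and grips with 20 to 120 N. Pads are 22 mm wide; open, the fingers measure 114 mm over their backs; the gripper's body (76 mm by 85 mm) begins 54 mm behind the grasp point. The pads swing forward as they close: fully open they stand 13 mm farther back than shut.
Start: joints at [1.008, 0.263, -0.048, 1.259, 0, 1.415], TCP at [0.208, 0.482, 0.214] pointing down, gripper open.
Joint ranges: [-2.65, 2.65], [-0.89, 1.7], [-1.18, 1.37], [-2.13, 2.11], [-1.35, 1.29], [-3.14, 3.14]. Speed limits (rad/s): [1.89, 1.89, 2.57, 2.79, 3.14, 3.14].

## Interface

Orientations are given as a rotation vector (axis times angle).
In Python, from rig import bot, optics, ticket gives the robot as it stands.
- The arm moves only by the tool drive_tool, never from a script. Its argument "series" is a list of rows, each an object of numbers: "x", "y", "z": the shift along the tool's x, y, z in mm; "rx", "ry", "rz": the turn, a rotation vector about the tool's x, y, z in rad. A call has 1 to 5 rows; each row is the pose to reach, as a shift and turn from the pose commanded when the call began, along the tool's axes at that moment; what a row does not reach only later rows make up. A row lasts 1/10 s, in which the tool goes at most 50 mm and 8.59 degrees, less where a joint would pass 70% of its speed; a pose out of reach is approached as far as the arm can. A call with a gripper value outside its range is refused whole. "hand" is the opening, from 0 (shut) to 1 (fully open), set as the call begins (left out, the last holds). The fingers move at their own pace and stop on an object; the grip force is fixed at half the most. Time passes only in rows, so rows that repeat a pose let the fingers close. It gives the time, the measured TCP pose, the force, the opening and the grip force at its end, in the units of the state.
- bot.observe(): the state, without advancing time (a new reading comes with each control period).
- optics.snapshot(name): name is "scene" or "top" or "wrist"; returns a dict with "image" (400x640x3 uint8, red, green, blue), "depth" (400x640 float32, m along the optical axis (not along the pixel's ray), 0 where there is no reading), "K" (3x3 intrinsics, pixels), "rvec" (rotation vector, rad) and "tvec" (3), from world to camera coordinates, as OpenCV has them; the wrist camera has in their place "hand_eye" (4x4, takes a point from camera to tool coordinates, whose origin is the TCP and whose axes are the flange's). Camera axes: x right, y down, z forward; pixel columns grow to the right and rows downward; lengths in m; the calibration is good to about 2 mm. The wrist camera is an equidistant fisheye: a pixel r from the principal point sees the ray r / f radians off the axis. A picture is of the moment at which its call begins: read the wrist's pose just before it.
- ticket.close_job(): hands the job in; it is judged then, once.
The state is a dict: "clock": time; "joint_pos": joint angles; "qvel": joint speeds; "joint_torque": joint torques, N m; "tcp_pos": TCP position; "tcp_rot": TCP orientation; "contact_force": force on the tool from outside, world axes, zero at the start; "torque": the same for the moment, N m; "finger_gap": opening from 0.0 (shut) to 1.0 (fully open); "gripper_force": force on a finger pad.
Only numpy, scipy, OpenCV 4.12 (cv2) and the standard library are available. Lean on these libraries where they do the work, as an engineer would, in place of code of your own. Each camera call takes 0.05 s, during which the arm holds its last target. There are 200 camera calls.

## Working session

There is one attempt and no reset: what is moved stays moved. The work goes in short steps, Python scripts to look and compute and a tool call to move; the robot and the scene stay as the last step left them, time stands still between calls to the robot, and variables do not carry over. Pictures are saved under pics/ and viewed, at most 10 in all, crops included, and the job is handed in when it is done.

Besides the shell and the picture viewer there is one more tool, called after "Call:" by a JSON object that holds its "op" and its "data". drive_tool: Moves the arm, as the interface text tells. Its arguments: {"type":"object","properties":{"series":{"type":"array"},"hand":{"type":"number"}},"required":["series"]}

```bash
mkdir -p pics
cat > h.py <<'E'
import numpy as np, cv2
from rig import bot, optics, ticket
def pts(s):
    R=cv2.Rodrigues(np.array(s["rvec"],float))[0];t=np.array(s["tvec"],float).ravel();K=np.array(s["K"])
    v,u=np.mgrid[:400,:640];d=s["depth"]
    c=np.stack([(u-K[0,2])/K[0,0]*d,(v-K[1,2])/K[1,1]*d,d],-1)
    return (c-t)@R
E
python3 - <<'E'
from h import *
a=optics.snapshot("top");b=optics.snapshot("scene")
for n,s in(("top",a),("scene",b)):
    cv2.imwrite(f"pics/{n}0.png",s["image"][...,::-1])
s=a;P=pts(s);z=P[...,2];ok=(s["depth"]>0)
m=(ok&(z>.085)&(z<.101)).astype(np.uint8)
n,l,st,c=cv2.connectedComponentsWithStats(m)
for i in range(1,n):
    if st[i,4]>25:
        q=l==i;print(st[i],c[i].round(1),np.median(P[q],0).round(4),P[q].mean(0).round(4),np.median(s["image"][q],0))
o=bot.observe();print({k:np.round(o[k],3) for k in o})
E
```

```text
[222  55  14   8  31] [228.8  58.5] [0.9184 0.3146 0.0861] [0.9184 0.3152 0.0864] [184. 141.  90.]
[248  55  20  14  84] [258.4  60.8] [0.911  0.2244 0.0861] [0.9111 0.2246 0.0864] [186. 142.  90.]
[456  55  67  41 489] [484.4  75.7] [ 0.8675 -0.4551  0.0938] [ 0.8611 -0.4631  0.0928] [129.  97.  58.]
[441  56  10  11  27] [445.2  60.9] [ 0.9115 -0.3473  0.0865] [ 0.9119 -0.3479  0.0866] [195. 148.  91.]
[212  59   9  10  27] [216.6  63.3] [0.9034 0.3512 0.0861] [0.9024 0.3517 0.0865] [190. 145.  90.]
[391  59  44  37 255] [412.3  80. ] [ 0.8432 -0.2399  0.0867] [ 0.8488 -0.2442  0.0881] [164. 122.  74.]
[388  61  14   8  34] [393.9  64.5] [ 0.9013 -0.1902  0.0861] [ 0.8999 -0.1898  0.0864] [193.  146.5  90. ]
[196  62  18  11  37] [205.6  65.8] [0.8969 0.3838 0.086 ] [0.8943 0.3849 0.0863] [185. 140.  86.]
[438  64  10  10  28] [442.7  68.9] [ 0.8828 -0.3397  0.0864] [ 0.8857 -0.3389  0.0866] [194.  146.5  89. ]
[148  66  66  30 351] [180.8  81.6] [0.839  0.4548 0.087 ] [0.842  0.4565 0.0888] [141. 112.  69.]
[136  69  14  13  44] [141.7  76.6] [0.8581 0.5758 0.0867] [0.8587 0.5765 
[... 1917 characters left out ...]
.4 178. ] [ 0.5439 -0.1863  0.0931] [ 0.5441 -0.1871  0.093 ] [181.  40.  35.]
[310 185  11  11  94] [315.2 190. ] [0.5083 0.0496 0.095 ] [0.5083 0.049  0.095 ] [55. 48. 44.]
{'clock': np.float64(0.1), 'joint_pos': array([ 1.008,  0.263, -0.049,  1.259, -0.   ,  1.416]), 'qvel': array([ 0.001, -0.002,  0.002,  0.001, -0.   ,  0.   ]), 'joint_torque': array([ 3.0000e-03, -6.3858e+01,  3.8506e+01,  1.0000e-02, -0.0000e+00,
       -0.0000e+00]), 'tcp_pos': array([0.208, 0.482, 0.213]), 'tcp_rot': array([-6.360e-01, -3.076e+00,  1.000e-03]), 'contact_force': array([0.251, 0.011, 0.096]), 'torque': array([-0.032,  0.015,  0.009]), 'gripper_force': np.float64(0.0), 'finger_gap': np.float64(0.999)}
```

View pics/top0.png

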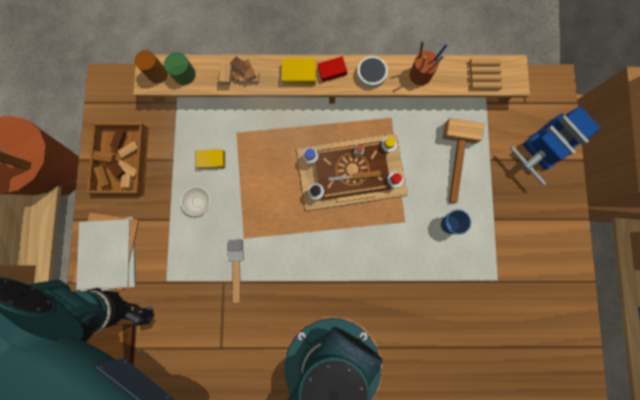

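View pics/scene0.png

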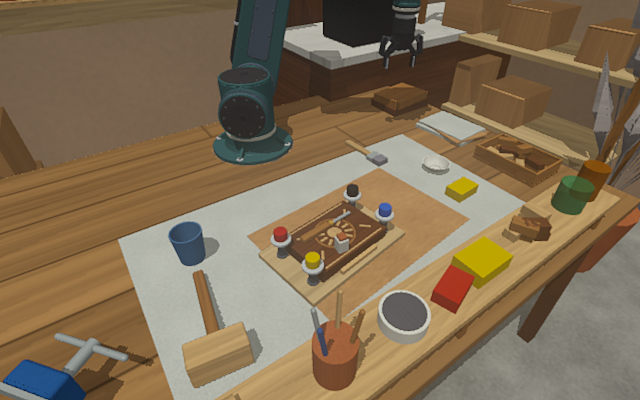

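The top view shows the caps: red (396,178), yellow (390,142), blue (310,154) and black (315,190). The seal is at (359,148), beside the yellow cap. In the scene view all four caps are up and the space above them is clear. World positions: red (0.544,-0.187), yellow (0.652,-0.171), blue (0.616,0.065). Their spacings match the jig. I'll keep the current orientation, where tool x = (-0.918, 0.397) and tool y = (0.397, 0.918), and travel high.

Call:
{"op": "drive_tool", "data": {"hand": 0, "series": [{"x": -20,"y": -17},{"x": -50,"y": -42},{"x": -85,"y": -71},{"x": -120,"y": -100},{"x": -155,"y": -130}]}}

```text
$.series[0]: bad value
```

Call:
{"op": "drive_tool", "data": {"series": [{"x": -35,"y": -30},{"x": -70,"y": -59},{"x": -105,"y": -88},{"x": -140,"y": -117},{"x": -175,"y": -147}]}}

```text
$.series[0]: bad value
```

Call:
{"op": "drive_tool", "data": {"series": [{"x": -35,"y": -30},{"x": -70,"y": -59},{"x": -105,"y": -88},{"x": -135,"y": -113},{"x": -160,"y": -134}]}}

```text
$.series[0]: bad value
```

```bash
cat > d.py <<'E'
from h import *
import sys
T=dict(red=(.544,-.187),yellow=(.652,-.171),blue=(.616,.065))
o=bot.observe();p=np.array(o["tcp_pos"]);R=cv2.Rodrigues(np.array(o["tcp_rot"],float))[0]
print(o["clock"],p.round(4),R.round(3).tolist(),o["finger_gap"],np.round(o["contact_force"],1),np.round(o["joint_pos"],2))
for n in T: print(n,(R.T@(np.array([*T[n],p[2]])-p)*1000).round(1))
E
python3 d.py
```

```text
0.1 [0.2081 0.4817 0.2132] [[-0.918, 0.397, -0.0], [0.397, 0.918, -0.001], [0.0, -0.001, -1.0]] 0.9992292332543216 [0.3 0.  0.1] [ 1.01  0.26 -0.05  1.26 -0.    1.42]
red [-5.736e+02 -4.807e+02  4.000e-01]
yellow [-6.664e+02 -4.232e+02  3.000e-01]
blue [-5.398e+02 -2.208e+02  1.000e-01]
```

The rows were refused, probably because every key has to be present.

Call:
{"op": "drive_tool", "data": {"hand": 0, "series": [{"x": -20,"y": -17,"z": 0,"rx": 0,"ry": 0,"rz": 0},{"x": -50,"y": -42,"z": 0,"rx": 0,"ry": 0,"rz": 0},{"x": -85,"y": -71,"z": 0,"rx": 0,"ry": 0,"rz": 0},{"x": -120,"y": -100,"z": 0,"rx": 0,"ry": 0,"rz": 0},{"x": -155,"y": -130,"z": 0,"rx": 0,"ry": 0,"rz": 0}]}}

```text
clock: 0.6
tcp_pos: [0.2992, 0.2996, 0.2134]
tcp_rot: [-0.635, -3.077, 0.0]
contact_force: [1.4, 0.3, -0.8]
finger_gap: 0.141
gripper_force: 0.0
```

Call:
{"op": "drive_tool", "data": {"series": [{"x": -35,"y": -30,"z": 0,"rx": 0,"ry": 0,"rz": 0},{"x": -70,"y": -59,"z": 0,"rx": 0,"ry": 0,"rz": 0},{"x": -105,"y": -88,"z": 0,"rx": 0,"ry": 0,"rz": 0},{"x": -140,"y": -117,"z": 0,"rx": 0,"ry": 0,"rz": 0},{"x": -175,"y": -147,"z": 0,"rx": 0,"ry": 0,"rz": 0}]}}

```text
clock: 1.1
tcp_pos: [0.4017, 0.095, 0.2136]
tcp_rot: [0.636, 3.076, 0.0]
contact_force: [0.6, -0.1, -0.6]
finger_gap: -0.003
gripper_force: 0.0
```

Call:
{"op": "drive_tool", "data": {"series": [{"x": -35,"y": -30,"z": 0,"rx": 0,"ry": 0,"rz": 0},{"x": -70,"y": -59,"z": 0,"rx": 0,"ry": 0,"rz": 0},{"x": -105,"y": -88,"z": 0,"rx": 0,"ry": 0,"rz": 0},{"x": -135,"y": -113,"z": 0,"rx": 0,"ry": 0,"rz": 0},{"x": -160,"y": -134,"z": 0,"rx": 0,"ry": 0,"rz": 0}]}}

```text
clock: 1.6
tcp_pos: [0.4955, -0.0918, 0.2132]
tcp_rot: [-0.638, -3.076, -0.0]
contact_force: [0.2, 0.3, 0.3]
finger_gap: -0.003
gripper_force: 0.0
```

```bash
python3 d.py
```

```text
1.6 [ 0.4955 -0.0918  0.2132] [[-0.918, 0.398, -0.0], [0.398, 0.918, 0.0], [0.0, -0.0, -1.0]] -0.0028923117683519487 [0.2 0.3 0.3] [-0.35  0.23 -0.1   1.25 -0.    0.06]
red [-82.3 -68.1  -0. ]
yellow [-1.75e+02 -1.04e+01 -1.00e-01]
blue [-48.2 191.8  -0. ]
```

Call:
{"op": "drive_tool", "data": {"series": [{"x": -30,"y": -25,"z": 0,"rx": 0,"ry": 0,"rz": 0},{"x": -60,"y": -50,"z": 0,"rx": 0,"ry": 0,"rz": 0},{"x": -83,"y": -69,"z": 20,"rx": 0,"ry": 0,"rz": 0},{"x": -83,"y": -69,"z": 50,"rx": 0,"ry": 0,"rz": 0},{"x": -83,"y": -69,"z": 75,"rx": 0,"ry": 0,"rz": 0}]}}

```text
clock: 2.1
tcp_pos: [0.5437, -0.1867, 0.1367]
tcp_rot: [-0.638, -3.075, -0.0]
contact_force: [0.5, -0.0, -0.8]
finger_gap: -0.003
gripper_force: 0.0
```

Call:
{"op": "drive_tool", "data": {"series": [{"x": 0,"y": 0,"z": 10,"rx": 0,"ry": 0,"rz": 0},{"x": 0,"y": 0,"z": 18,"rx": 0,"ry": 0,"rz": 0},{"x": 0,"y": 0,"z": 23,"rx": 0,"ry": 0,"rz": 0},{"x": 0,"y": 0,"z": 28,"rx": 0,"ry": 0,"rz": 0},{"x": 0,"y": 0,"z": 32,"rx": 0,"ry": 0,"rz": 0}]}}

```text
clock: 2.6
tcp_pos: [0.5442, -0.186, 0.1069]
tcp_rot: [0.636, 3.076, -0.0]
contact_force: [-0.2, -0.4, -0.7]
finger_gap: 0.004
gripper_force: 0.0
```

```bash
python3 d.py
```

```text
2.6 [ 0.5442 -0.186   0.1069] [[-0.918, 0.396, 0.001], [0.396, 0.918, -0.0], [-0.001, -0.0, -1.0]] 0.00414482741032539 [-0.2 -0.4 -0.7] [-0.47  0.4  -0.14  1.03 -0.   -0.06]
red [-0.2 -1.   0. ]
yellow [-93.   56.5   0.1]
blue [ 3.360e+01  2.589e+02 -1.000e-01]
```

Call:
{"op": "drive_tool", "data": {"series": [{"x": 0,"y": 0,"z": 3,"rx": 0,"ry": 0,"rz": 0},{"x": 0,"y": 0,"z": 5,"rx": 0,"ry": 0,"rz": 0},{"x": 0,"y": 0,"z": 7,"rx": 0,"ry": 0,"rz": 0},{"x": 0,"y": 0,"z": 7,"rx": 0,"ry": 0,"rz": 0}]}}

```text
clock: 3.0
tcp_pos: [0.5438, -0.1859, 0.0994]
tcp_rot: [-0.636, -3.076, -0.0]
contact_force: [0.7, 0.2, 0.4]
finger_gap: -0.003
gripper_force: 0.0
```

```bash
python3 d.py
python3 - <<'E'
from h import *
s=optics.snapshot("scene");cv2.imwrite("pics/s1.png",cv2.resize(s["image"][150:310,210:430,::-1],None,fx=3.5,fy=3.5))
E
```

```text
3.0 [ 0.5438 -0.1859  0.0994] [[-0.918, 0.397, -0.0], [0.397, 0.918, 0.0], [0.0, -0.0, -1.0]] -0.0025269934220483723 [0.7 0.2 0.4] [-0.47  0.4  -0.15  1.01 -0.   -0.06]
red [-0.6 -0.9 -0. ]
yellow [-93.4  56.6  -0. ]
blue [ 33.3 259.    0. ]
```

View pics/s1.png

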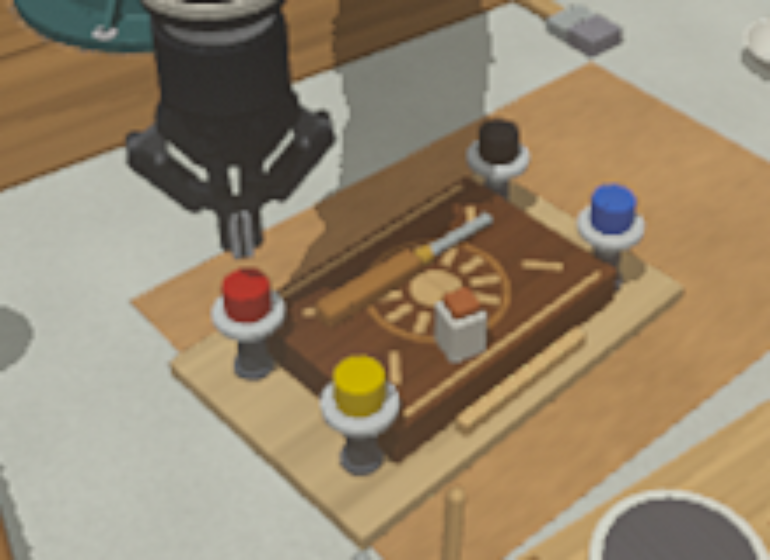

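The picture shows the fingertips ending at (242,255) in the crop, and the red cap's top untouched at about (246,280). So the tip is above or behind the cap, and I'll measure the offset.

Run:
```python
from h import *
for n in("scene","top"):
    s=optics.snapshot(n);P=pts(s);I=s["image"].astype(int)
    hsv=cv2.cvtColor(s["image"],cv2.COLOR_RGB2HSV)
    near=(abs(P[...,0]-.545)<.06)&(abs(P[...,1]+.187)<.05)&(s["depth"]>0)
    red=near&(hsv[...,1]>150)&((hsv[...,0]<6)|(hsv[...,0]>174))&(P[...,2]>.06)
    q=P[red];print(n,"red",len(q),q.min(0).round(4),q.max(0).round(4)) if red.any() else print(n,"no red")
    g=near&(P[...,2]>.075)&(P[...,2]<.135)&~red&(hsv[...,2]<150)
    q=P[g]
    if len(q):
        print("grip",len(q),np.percentile(q,2,0).round(4),np.percentile(q,98,0).round(4))
        lo=q[q[:,2]<np.percentile(q[:,2],20)];print(lo.mean(0).round(4))
    if n=="scene":
        R=cv2.Rodrigues(np.array(s["rvec"]))[0];print("cam",(-R.T@np.array(s["tvec"]).ravel()).round(3))
        for w in([.5438,-.1859,.0774],[.544,-.187,.093],[.544,-.187,.097],[.652,-.171,.093],[.616,.065,.0945]):
            u=cv2.projectPoints(np.array([w]),np.array(s["rvec"]),np.array(s["tvec"]),np.array(s["K"]),None)[0].ravel()
            print(w,u.round(1),((u-[210,150])*3.5).round())
```

```text
scene red 166 [ 0.538  -0.2023  0.073 ] [ 0.5668 -0.1756  0.0969]
grip 54 [ 0.5454 -0.1984  0.0757] [ 0.5612 -0.1741  0.1342]
[ 0.556  -0.1762  0.0887]
cam [ 1.1   -0.448  0.657]
[0.5438, -0.1859, 0.0774] [279.5 234.1] [243. 294.]
[0.544, -0.187, 0.093] [278.6 229.3] [240. 278.]
[0.544, -0.187, 0.097] [278.4 228. ] [240. 273.]
[0.652, -0.171, 0.093] [310.4 255.3] [351. 368.]
[0.616, 0.065, 0.0945] [382.9 205.4] [605. 194.]
top no red
```

Run:
```python
from h import *
s=optics.snapshot("scene");P=pts(s)
for v in range(196,236,2): print(v,[P[v,u].round(3).tolist() for u in(276,279,282)],s["image"][v,279])
w=np.array([[.5438,-.1859,z] for z in(.0774,.0994,.15,.2)])
print(cv2.projectPoints(w,np.array(s["rvec"]),np.array(s["tvec"]),np.array(s["K"]),None)[0].reshape(-1,2).round(1))
s=optics.snapshot("wrist");print(np.array(s["hand_eye"]).round(3),s["K"])
cv2.imwrite("pics/w1.png",s["image"][...,::-1])
s=optics.snapshot("top");cv2.imwrite("pics/t1.png",cv2.resize(s["image"][110:230,270:430,::-1],None,fx=4,fy=4))
```

```text
196 [[0.556, -0.191, 0.198], [0.557, -0.184, 0.196], [0.566, -0.182, 0.2]] [51 48 44]
198 [[0.334, -0.086, 0.003], [0.554, -0.184, 0.189], [0.561, -0.18, 0.191]] [43 38 33]
200 [[0.34, -0.09, 0.001], [0.555, -0.184, 0.184], [0.565, -0.182, 0.19]] [42 38 35]
202 [[0.535, -0.182, 0.165], [0.554, -0.184, 0.178], [0.563, -0.182, 0.183]] [42 38 34]
204 [[0.554, -0.192, 0.176], [0.556, -0.186, 0.174], [0.562, -0.181, 0.176]] [48 44 41]
206 [[0.555, -0.193, 0.172], [0.556, -0.186, 0.17], [0.559, -0.181, 0.169]] [55 52 47]
208 [[0.555, -0.193, 0.166], [0.557, -0.187, 0.165], [0.558, -0.181, 0.163]] [59 55 52]
210 [[0.555, -0.193, 0.161], [0.554, -0.186, 0.157], [0.559, -0.181, 0.158]] [118 118 117]
212 [[0.555, -0.194, 0.156], [0.557, -0.188, 0.154], [0.554, -0.179, 0.148]] [101  99  97]
214 [[0.555, -0.194, 0.15], [0.558, -0.189, 0.149], [0.556, -0.181, 0.144]] [87 85 83]
216 [[0.555, -0.195, 0.145], [0.556, -0.189, 0.143], [0.554, -0.18, 0.137]] [84 82 81]
218 [[0.552, -0.194, 0.137], [0.556, -0.189, 0.137], [0.558, -0.183, 0.135]] [72 69 65]
220 [[0.549, -0.193, 0.128], [0.555, -0.189, 0.
[... 282 characters left out ...]
176, 0.095]] [152 106  71]
228 [[0.538, -0.19, 0.094], [0.543, -0.185, 0.096], [0.545, -0.179, 0.094]] [159  52  43]
230 [[0.544, -0.194, 0.095], [0.549, -0.189, 0.096], [0.551, -0.182, 0.093]] [175  54  42]
232 [[0.549, -0.196, 0.094], [0.554, -0.191, 0.095], [0.558, -0.186, 0.095]] [176  57  46]
234 [[0.556, -0.2, 0.095], [0.559, -0.194, 0.095], [0.563, -0.189, 0.094]] [183  58  47]
[[279.5 234.1]
 [278.7 227. ]
 [277.  209.9]
 [275.1 191.5]]
[[ 0.001 -0.964 -0.266  0.067]
 [ 1.     0.001  0.001  0.   ]
 [-0.001 -0.266  0.964 -0.161]
 [ 0.     0.     0.     1.   ]] [[309.70691629   0.         316.08960392]
 [  0.         309.70691629 203.06038552]
 [  0.           0.           1.        ]]
```

View pics/w1.png

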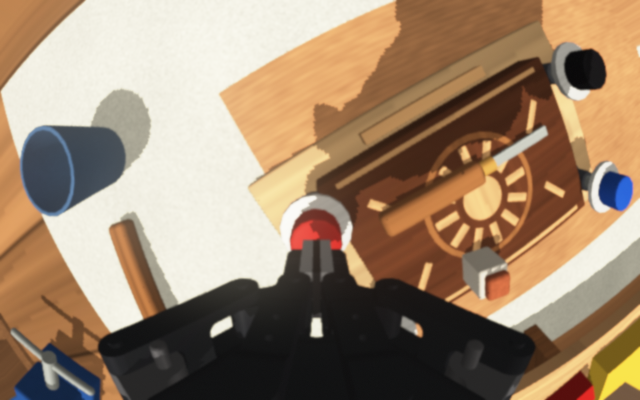

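View pics/t1.png

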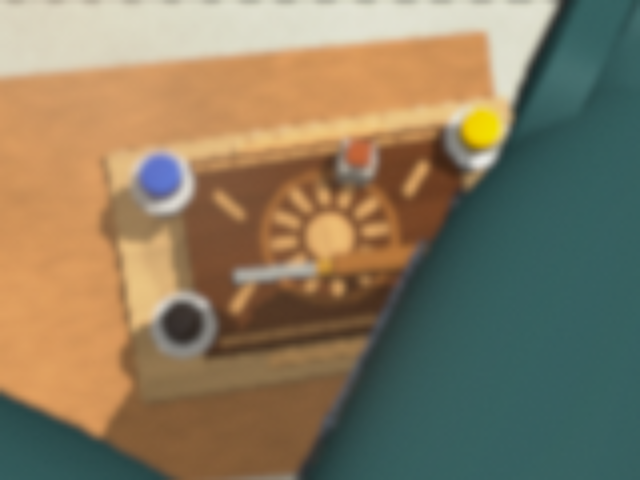

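The wrist picture shows the tips at (318,245) in line with the red cap at (316,228). The top crop shows the arm covering red while the others are unchanged. Scene depth puts the real tips at z≈0.12, about 43 mm higher than the stated TCP geometry implies. I'll cross-check with the wrist depth.

```bash
cat > w.py <<'E'
from h import *
def wpts():
    o=bot.observe();s=optics.snapshot("wrist");K=np.array(s["K"]);H=np.array(s["hand_eye"])
    v,u=np.mgrid[:400,:640];a=(u-K[0,2])/K[0,0];b=(v-K[1,2])/K[0,0];th=np.hypot(a,b)+1e-9
    d=s["depth"];k=np.tan(np.minimum(th,1.5))/th
    c=np.stack([a*k*d,b*k*d,d],-1);t=c@H[:3,:3].T+H[:3,3]
    R=cv2.Rodrigues(np.array(o["tcp_rot"],float))[0]
    return s,t,t@R.T+np.array(o["tcp_pos"])
if __name__=="__main__":
    s,t,w=wpts();hsv=cv2.cvtColor(s["image"],cv2.COLOR_RGB2HSV)
    for n,(u,v) in dict(tip=(317,245),tip2=(310,245),tip3=(326,244),red=(317,220),red2=(300,235),blue=(617,191),black=(588,70),seal=(497,281),bench=(180,60),blocktop=(400,185),flange=(318,200)).items():
        print(n,s["depth"][v,u].round(3),t[v,u].round(4),w[v,u].round(4))
E
python3 w.py
```

```text
tip 0.141 [ 0.0104  0.0008 -0.0293] [ 0.5347 -0.1811  0.129 ]
tip2 0.14 [ 0.0111 -0.0023 -0.0309] [ 0.5328 -0.1837  0.1307]
tip3 0.143 [ 0.0102  0.005  -0.0278] [ 0.5365 -0.1773  0.1275]
red 0.176 [0.0105 0.001  0.0066] [ 0.5347 -0.1809  0.0931]
red2 0.178 [ 0.0014 -0.0088  0.0062] [ 0.5391 -0.1935  0.0935]
blue 0.167 [0.0319 0.2454 0.003 ] [0.612  0.052  0.0967]
black 0.144 [0.1191 0.1925 0.0035] [0.5109 0.038  0.0962]
seal 0.19 [-0.0376  0.1297  0.0082] [ 0.6298 -0.0818  0.0915]
bench 0.233 [ 0.1251 -0.1188  0.0978] [ 0.382  -0.2454  0.0019]
blocktop 0.218 [0.0214 0.061  0.0526] [ 0.5485 -0.1215  0.0471]
flange 0.198 [0.0158 0.0017 0.031 ] [ 0.5301 -0.1782  0.0687]
```

Both views agree: the closed tips sit about 21 mm behind the reported TCP, not 22 mm ahead. The tips are therefore at z≈0.12, about 27 mm above the cap. I'll go down in stages and watch the force.

Call:
{"op": "drive_tool", "data": {"series": [{"x": 0,"y": -1,"z": 8,"rx": 0,"ry": 0,"rz": 0},{"x": 0,"y": -1,"z": 15,"rx": 0,"ry": 0,"rz": 0},{"x": 0,"y": -1,"z": 20,"rx": 0,"ry": 0,"rz": 0},{"x": 0,"y": -1,"z": 24,"rx": 0,"ry": 0,"rz": 0},{"x": 0,"y": -1,"z": 28,"rx": 0,"ry": 0,"rz": 0}]}}

```text
clock: 3.85
tcp_pos: [0.5433, -0.1868, 0.0712]
tcp_rot: [-0.636, -3.076, -0.0]
contact_force: [-2.0, 1.0, 1.8]
finger_gap: -0.0
gripper_force: 1.3
```

Call:
{"op": "drive_tool", "data": {"series": [{"x": 0,"y": 0,"z": 2,"rx": 0,"ry": 0,"rz": 0},{"x": 0,"y": 0,"z": 4,"rx": 0,"ry": 0,"rz": 0},{"x": 0,"y": 0,"z": 5,"rx": 0,"ry": 0,"rz": 0},{"x": 0,"y": 0,"z": 5,"rx": 0,"ry": 0,"rz": 0}]}}

```text
clock: 4.25
tcp_pos: [0.5436, -0.1869, 0.0665]
tcp_rot: [0.636, 3.076, -0.0]
contact_force: [0.6, -0.8, 0.3]
finger_gap: 0.001
gripper_force: 0.0
```

Call:
{"op": "drive_tool", "data": {"series": [{"x": 0,"y": 0,"z": 2,"rx": 0,"ry": 0,"rz": 0},{"x": 0,"y": 0,"z": 4,"rx": 0,"ry": 0,"rz": 0},{"x": 0,"y": 0,"z": 6,"rx": 0,"ry": 0,"rz": 0}]}}

```text
clock: 4.55
tcp_pos: [0.5437, -0.187, 0.0605]
tcp_rot: [0.636, 3.076, -0.0]
contact_force: [0.3, -0.1, 1.8]
finger_gap: -0.001
gripper_force: 1.2
```

```bash
cat > c.py <<'E'
from h import *
s=optics.snapshot("scene");P=pts(s);hsv=cv2.cvtColor(s["image"],cv2.COLOR_RGB2HSV);h=hsv[...,0].astype(int)
o=bot.observe();print(o["clock"],np.round(o["tcp_pos"],4),np.round(o["contact_force"],1))
C=dict(red=(.544,-.187,(h<6)|(h>174)),yellow=(.652,-.171,abs(h-26)<6),blue=(.616,.065,abs(h-115)<10))
for n,(x,y,m) in C.items():
    m=m&(np.hypot(P[...,0]-x,P[...,1]-y)<.03)&(P[...,2]>.05)&(hsv[...,1]>130)
    print(n,m.sum(),"z",np.percentile(P[m][:,2],[5,50,90,97]).round(4))
E
python3 c.py
```

```text
4.6 [ 0.5437 -0.1869  0.0603] [0.8 0.4 0.7]
red 125 z [0.0601 0.0747 0.08   0.0809]
yellow 214 z [0.0767 0.0942 0.0962 0.0966]
blue 86 z [0.0765 0.0966 0.0981 0.0983]
```

Red is moving down and its top is now at about 0.080. I'll continue until the force rises.

Call:
{"op": "drive_tool", "data": {"series": [{"x": 0,"y": 0,"z": 1,"rx": 0,"ry": 0,"rz": 0},{"x": 0,"y": 0,"z": 2,"rx": 0,"ry": 0,"rz": 0},{"x": 0,"y": 0,"z": 3,"rx": 0,"ry": 0,"rz": 0},{"x": 0,"y": 0,"z": 4,"rx": 0,"ry": 0,"rz": 0}]}}

```text
clock: 5.0
tcp_pos: [0.5439, -0.1872, 0.059]
tcp_rot: [0.636, 3.074, -0.002]
contact_force: [-13.8, 4.9, 51.0]
finger_gap: -0.002
gripper_force: 25.5
```

```bash
python3 c.py
```

```text
5.05 [ 0.5439 -0.1872  0.0591] [-10.6   4.8  38.3]
red 122 z [0.0594 0.074  0.0791 0.0796]
yellow 218 z [0.0768 0.0942 0.0962 0.0968]
blue 85 z [0.0767 0.0964 0.0978 0.0986]
```

The red clamp bottomed out with 51 N at TCP z=0.059. Next: lift, move to yellow, and press to the same depth.

Call:
{"op": "drive_tool", "data": {"series": [{"x": 0,"y": 0,"z": -12,"rx": 0,"ry": 0,"rz": 0},{"x": 0,"y": 0,"z": -40,"rx": 0,"ry": 0,"rz": 0},{"x": -25,"y": 15,"z": -50,"rx": 0,"ry": 0,"rz": 0},{"x": -60,"y": 37,"z": -50,"rx": 0,"ry": 0,"rz": 0},{"x": -93,"y": 58,"z": -50,"rx": 0,"ry": 0,"rz": 0}]}}

```text
clock: 5.55
tcp_pos: [0.6532, -0.1703, 0.1072]
tcp_rot: [0.637, 3.075, -0.0]
contact_force: [0.5, -0.9, -0.1]
finger_gap: 0.003
gripper_force: 0.0
```

Call:
{"op": "drive_tool", "data": {"series": [{"x": 0,"y": 0,"z": 10,"rx": 0,"ry": 0,"rz": 0},{"x": 0,"y": 0,"z": 20,"rx": 0,"ry": 0,"rz": 0},{"x": 0,"y": 0,"z": 26,"rx": 0,"ry": 0,"rz": 0},{"x": 0,"y": 0,"z": 30,"rx": 0,"ry": 0,"rz": 0}]}}

```text
clock: 5.95
tcp_pos: [0.6506, -0.1706, 0.0759]
tcp_rot: [-0.637, -3.075, -0.0]
contact_force: [-0.0, 0.2, 1.4]
finger_gap: -0.002
gripper_force: 1.0
```

```bash
python3 d.py; python3 c.py
python3 - <<'E'
from h import *
s=optics.snapshot("scene");cv2.imwrite("pics/s2.png",cv2.resize(s["image"][150:310,210:430,::-1],None,fx=3.5,fy=3.5))
E
```

```text
5.95 [ 0.6506 -0.1706  0.0759] [[-0.918, 0.397, -0.001], [0.397, 0.918, 0.0], [0.001, -0.0, -1.0]] -0.0024354308112884433 [-0.   0.2  1.4] [-0.38  0.58  0.09  1.09 -0.    0.03]
red [ 91.3 -57.4   0.1]
yellow [-1.5  0.2 -0. ]
blue [1.253e+02 2.024e+02 2.000e-01]
6.0 [ 0.6506 -0.1706  0.0757] [-0.5 -0.5 -0.6]
red 143 z [0.059  0.076  0.0793 0.0801]
yellow 163 z [0.076  0.0918 0.0962 0.097 ]
blue 91 z [0.0781 0.0964 0.0983 0.0989]
```

View pics/s2.png

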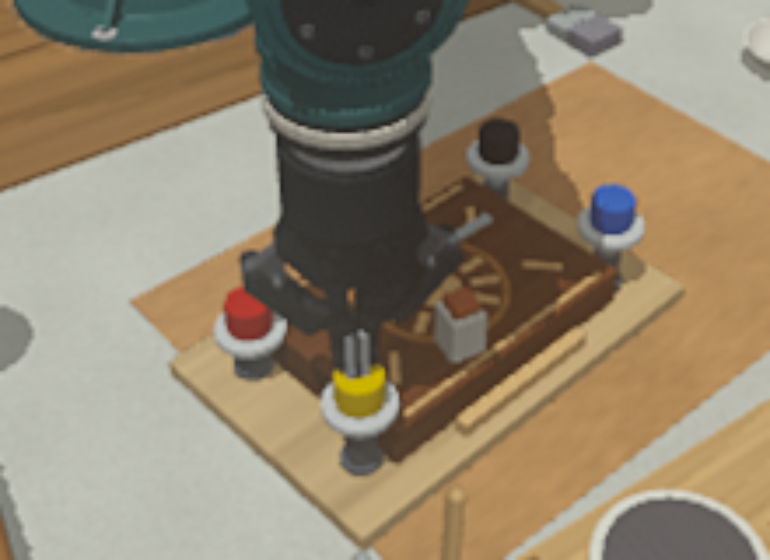

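The tips at (355,365) rest on the yellow cap, red is down, and the seal is clear. I'll press yellow now.

Call:
{"op": "drive_tool", "data": {"series": [{"x": -1,"y": 0,"z": 5,"rx": 0,"ry": 0,"rz": 0},{"x": -1,"y": 0,"z": 10,"rx": 0,"ry": 0,"rz": 0},{"x": -1,"y": 0,"z": 15,"rx": 0,"ry": 0,"rz": 0},{"x": -1,"y": 0,"z": 18,"rx": 0,"ry": 0,"rz": 0},{"x": -1,"y": 0,"z": 18,"rx": 0,"ry": 0,"rz": 0}]}}

```text
clock: 6.55
tcp_pos: [0.6529, -0.1712, 0.0593]
tcp_rot: [0.636, 3.076, -0.001]
contact_force: [-4.0, -1.5, 11.5]
finger_gap: 0.002
gripper_force: 5.9
```

Call:
{"op": "drive_tool", "data": {"series": [{"x": 0,"y": 0,"z": 1,"rx": 0,"ry": 0,"rz": 0},{"x": 0,"y": 0,"z": 1,"rx": 0,"ry": 0,"rz": 0},{"x": 0,"y": 0,"z": 1,"rx": 0,"ry": 0,"rz": 0}]}}

```text
clock: 6.85
tcp_pos: [0.653, -0.1713, 0.0592]
tcp_rot: [0.636, 3.075, -0.001]
contact_force: [-7.1, 0.2, 22.6]
finger_gap: 0.004
gripper_force: 10.9
```

```bash
python3 c.py
```

```text
6.9 [ 0.653  -0.1713  0.0592] [-8.   0.4 22.3]
red 98 z [0.0591 0.0738 0.0795 0.0805]
yellow 149 z [0.06   0.0752 0.0792 0.0801]
blue 92 z [0.0781 0.0963 0.0983 0.0987]
```

Yellow is down against its stop. Now to blue: tool shift (+128, +202), travelling well above the seal.

Call:
{"op": "drive_tool", "data": {"series": [{"x": 0,"y": 0,"z": -12,"rx": 0,"ry": 0,"rz": 0},{"x": 0,"y": 0,"z": -45,"rx": 0,"ry": 0,"rz": 0},{"x": 10,"y": 16,"z": -60,"rx": 0,"ry": 0,"rz": 0},{"x": 30,"y": 48,"z": -60,"rx": 0,"ry": 0,"rz": 0},{"x": 54,"y": 85,"z": -60,"rx": 0,"ry": 0,"rz": 0}]}}

```text
clock: 7.4
tcp_pos: [0.6369, -0.0704, 0.1179]
tcp_rot: [0.638, 3.075, 0.0]
contact_force: [0.7, 0.8, 0.8]
finger_gap: 0.004
gripper_force: 0.0
```

Call:
{"op": "drive_tool", "data": {"series": [{"x": 24,"y": 38,"z": 0,"rx": 0,"ry": 0,"rz": 0},{"x": 48,"y": 76,"z": 0,"rx": 0,"ry": 0,"rz": 0},{"x": 66,"y": 104,"z": 0,"rx": 0,"ry": 0,"rz": 0},{"x": 74,"y": 117,"z": 0,"rx": 0,"ry": 0,"rz": 0},{"x": 74,"y": 117,"z": 0,"rx": 0,"ry": 0,"rz": 0}]}}

```text
clock: 7.9
tcp_pos: [0.6148, 0.0675, 0.1176]
tcp_rot: [-0.632, -3.077, -0.0]
contact_force: [0.4, -0.3, 0.4]
finger_gap: 0.001
gripper_force: 0.0
```

```bash
python3 d.py; python3 c.py
```

```text
7.9 [0.6148 0.0675 0.1176] [[-0.919, 0.394, -0.0], [0.394, 0.919, 0.0], [0.0, 0.0, -1.0]] 0.0010557647870693182 [ 0.4 -0.3  0.4] [-0.02  0.46  0.    1.11  0.    0.38]
red [-3.520e+01 -2.618e+02 -1.000e-01]
yellow [-1.282e+02 -2.045e+02 -1.000e-01]
blue [-2.1 -1.8 -0. ]
7.95 [0.6152 0.066  0.1176] [-0.   0.3  0.5]
red 163 z [0.0594 0.077  0.0795 0.0802]
yellow 209 z [0.0609 0.0777 0.0797 0.0802]
blue 121 z [0.0773 0.0956 0.0975 0.0982]
```

Centred over blue. TCP z goes from 0.1176 to about 0.057.

Call:
{"op": "drive_tool", "data": {"series": [{"x": 0,"y": 0,"z": 15,"rx": 0,"ry": 0,"rz": 0},{"x": 0,"y": 0,"z": 30,"rx": 0,"ry": 0,"rz": 0},{"x": 0,"y": 0,"z": 38,"rx": 0,"ry": 0,"rz": 0},{"x": 0,"y": 0,"z": 43,"rx": 0,"ry": 0,"rz": 0},{"x": 0,"y": 0,"z": 48,"rx": 0,"ry": 0,"rz": 0}]}}

```text
clock: 8.45
tcp_pos: [0.6156, 0.0646, 0.0696]
tcp_rot: [0.637, 3.076, -0.0]
contact_force: [-1.0, -1.3, 2.7]
finger_gap: 0.001
gripper_force: 1.3
```

Call:
{"op": "drive_tool", "data": {"series": [{"x": 0,"y": 0,"z": 5,"rx": 0,"ry": 0,"rz": 0},{"x": 0,"y": 0,"z": 9,"rx": 0,"ry": 0,"rz": 0},{"x": 0,"y": 0,"z": 12,"rx": 0,"ry": 0,"rz": 0},{"x": 0,"y": 0,"z": 12,"rx": 0,"ry": 0,"rz": 0},{"x": 0,"y": 0,"z": 12,"rx": 0,"ry": 0,"rz": 0}]}}

```text
clock: 8.95
tcp_pos: [0.6158, 0.0652, 0.0592]
tcp_rot: [0.636, 3.074, -0.0]
contact_force: [-6.4, -2.3, 21.5]
finger_gap: -0.001
gripper_force: 10.9
```

```bash
python3 c.py
```

```text
9.0 [0.6158 0.0652 0.0592] [-6.4 -1.6 22. ]
red 164 z [0.0595 0.0773 0.0794 0.0799]
yellow 209 z [0.0603 0.0777 0.0795 0.0801]
blue 88 z [0.0598 0.0741 0.0797 0.0804]
```

Blue is down too. I'll lift clear and check.

Call:
{"op": "drive_tool", "data": {"series": [{"x": 0,"y": 0,"z": -12,"rx": 0,"ry": 0,"rz": 0},{"x": 0,"y": 0,"z": -40,"rx": 0,"ry": 0,"rz": 0},{"x": 0,"y": 0,"z": -75,"rx": 0,"ry": 0,"rz": 0},{"x": 0,"y": 0,"z": -100,"rx": 0,"ry": 0,"rz": 0},{"x": 0,"y": 0,"z": -100,"rx": 0,"ry": 0,"rz": 0}]}}

```text
clock: 9.5
tcp_pos: [0.617, 0.0655, 0.1612]
tcp_rot: [0.635, 3.071, 0.002]
contact_force: [0.0, 1.0, -0.0]
finger_gap: -0.002
gripper_force: 0.0
```

```bash
python3 c.py
python3 - <<'E'
from h import *
s=optics.snapshot("scene");cv2.imwrite("pics/s3.png",s["image"][...,::-1])
E
```

```text
9.55 [0.6163 0.0655 0.1592] [ 1.1 -0.4  0.1]
red 164 z [0.0599 0.0775 0.0801 0.0806]
yellow 208 z [0.0608 0.0776 0.0797 0.0804]
blue 95 z [0.0596 0.078  0.0795 0.08  ]
```

View pics/s3.png

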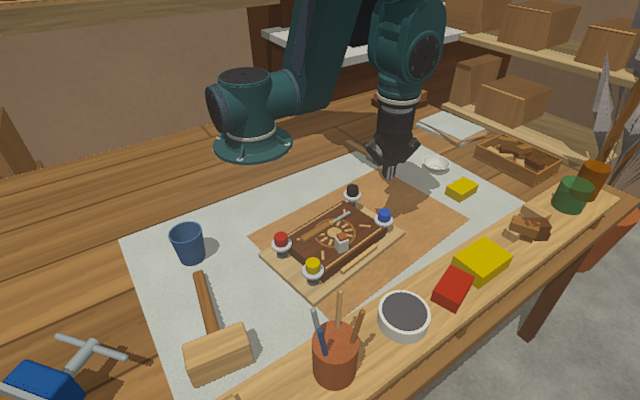

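Red (281,239), yellow (313,265) and blue (384,215) are all down. Black (352,190) is still up, the tools haven't moved, and the gripper is clear.

```bash
python3 -c "
from rig import ticket
print(ticket.close_job())"
```

```text
the job is handed in; nothing more can be done
None
```

I pressed the red, yellow and blue clamps fully down in that order, left the black one up with the block and tools apparently unmoved in the last picture, and handed the job in at about 9.6 s; no verdict was shown.

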